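Hold a frame moulding in the trimming jig

TASK

Swing the red flip stop on the trimming jig all the way down first, and only then bring the wooden frame moulding onto the jig's white bed, lying on its flat underside with its tall wall flush against the aluminium fence and its end butted against the lowered stop. Keep it there with a diagonal push, down onto the bed and into the fence at once, firmly (roughly 10 newtons each way), and finish while still holding that push: do not let go. Leave the paint jar, the tape roll and the sanding block where they are.

Things in the scene. Friction and masses are not known exactly. Their poses are not given: they have to be found in the camera images.
- jig: Trimming jig, fixed to the bench, yaw within 0.25 rad: dark base 200 x 340 mm, origin at bench level. Bed top 18 mm above the bench, x -90 to +100, y -165 to +165 mm. Behind the fence at the +y end a grey head block (34 x 50 mm, top 70 mm above the bench, at x +83, y +125 mm) carries the flip stop. +x points from the open front (robot side) to the fence, +y along the fence to the stop, z up.
- bed: White laminate bed of the jig, 190 x 330 x 10 mm, level; origin at the centre of its underside, its top 10 mm above that. Waxed and slick (friction about 0.3). The moulding is pressed down on it.
- fence: Aluminium fence of the jig, 12 mm thick, 330 mm long, standing 38 mm above the bed; origin at the centre of its underside, at bed top height. Its working face looks to the jig's -x, 6 mm from the origin. Waxed, slick.
- flip_stop (a joint): Flip stop hinge (rad): 0 = fully down on its limit (arm level), positive = raised; starts at 0.55 to 1.0. Stiff, stays where left; 1 to 2 N at the handle moves it. Steel arm, red blade 8 mm thick under it. Down, the blade reaches from 3 to 61 mm in front of the fence face and from 3 to 54 mm above the bed; the arm's top is 79 mm above the bench. It resists pushes along the fence.
- flip_handle (a point): Centre of the red cross bar at the free end of the flip stop, 16 mm thick, 58 mm long, parallel to the fence; 102 mm from the hinge axis. Stop down: 74 mm above the bench (4 mm above the hinge axis); 13 mm farther along jig +y than the point flip_hinge. It can be pushed down from above.
- flip_hinge (a point): Point on the flip stop's hinge axis, 70 mm above the bench; the axis is parallel to the fence (jig y). The handle hangs on the robot side of it (jig -x) and moves in a vertical plane.
- corner (a point): The inner corner on the jig where bed top, fence working face and the blade of the lowered stop (its face that looks to jig -y) meet. Axes as the jig's.
- moulding: Offcut of L-section frame moulding, brown wood, loose, 140 mm long (its y), 50 wide, 0.18 to 0.29 kg, flat on the bench; origin at the centre of its underside. Ledge 12 mm high from x -25 to +11 mm; tall wall 14 mm thick, 40 mm high, from x +11 to +25, full length. The wall's outer side (+x) goes against the fence, the +y end against the stop. Starts within 0.4 rad of yaw 0.
- wall_top (a point): Middle of the top of the moulding's tall wall (14 mm thick, 28 mm above the ledge).
- butt (a point): Bottom corner of the moulding at the outer side of its wall and its +y end; it meets the corner of the jig when the moulding is seated. Axes as the moulding's.
- jar: Paint jar with yellow label and white lid, diameter 60, height 75 mm; bystander, stands loose. Origin at the centre of its underside.
- tape: Roll of blue tape, outer diameter 100, height 25 mm; bystander, lies loose. Origin at the centre of its underside.
- sander: Cork sanding block 65 x 100 x 28 mm; bystander, lies loose. Origin at the centre of its underside.
Things that resemble listed ones, but are neither listed nor needed, are in the scene too. What is shaped like the moulding but blue is not meant.

How it is judged (in metres and radians):
On the way, in this order (a step that is already met when the one before it is completed fails the run):
1. the flip stop is fully down while the moulding is still away from the corner (value of joint flip_stop below 0.06 rad and distance between butt and corner above 0.06 m), for 0.2 s.
2. the moulding lies on the bed, flush against the fence and butted against the stop (x of butt in the frame of corner between -0.004 and 0.003 m and y of butt in the frame of corner between -0.005 and 0.003 m and z of butt in the frame of corner between -0.003 and 0.003 m and angle between the y axis of moulding and the y axis of jig, either way round below 0.035 rad and angle between moulding's own z axis and vertical below 0.05 rad and value of joint flip_stop below 0.06 rad), for 0.2 s.
At the end, for the whole second after the job is handed in: For the last second: stop down (under 0.06 rad); moulding still, on the bed within 3 mm, within 4 mm of the fence and 5 mm of the stop, parallel within 0.035 rad, level within 0.05 rad; fingers push on it over 3 N, so it presses the bed over 5 N and the fence over 3 N (all of step 2 and contact force between moulding and bed above 5 N and contact force between moulding and fence above 3 N and linear speed of moulding below 0.02 m/s and contact force between the fingers and moulding above 3 N); the arm keeps its last pose, push and grip.
It fails at once if the paint jar is pushed away or tipped over (distance of jar from where it was at the start of the episode above 0.03 m or angle between jar's own z axis and vertical above 0.4 rad).
It fails at once if the tape roll is pushed away or tipped over (distance of tape from where it was at the start of the episode above 0.03 m or angle between tape's own z axis and vertical above 0.4 rad).
It fails at once if the sanding block is pushed away or tipped over (distance of sander from where it was at the start of the episode above 0.03 m or angle between sander's own z axis and vertical above 0.4 rad).
It also fails if it takes over 72 s, if anything falls off the work surface, if the arm or the gripper's body presses on something with over 40 N, if the wrist force passes 120 N, or if a joint passes its speed limit or range.

ROBOT

A 6-joint arm with a two-finger parallel gripper is mounted at the origin on the work surface. World frame = base frame: x ahead of the robot, y to its left, z up, the work surface at z = 0. Lengths are in mm, angles in rad, forces in N, time in s.
With the tool pointing down it reaches from about 350 to 975 mm from the base axis. Payload 7.1 kg.
Tool frame: the origin (TCP) lies on the front face of the gripper's body, between the roots of the fingers; the fingertips stand 80 mm ahead of it and the grasp point (between the pads) lies 61 mm ahead of it (env.tips_ahead is the distance from the TCP to the fingertips, in mm); z points along the fingers, y is the direction in which the jaws open and shut (so a half turn about z gives the same grasp; the last joint's range is limited). The gripper opens to 88 mm and grips with 3 to 60 N. Pads are 20 mm wide; open, the fingers measure 115 mm over their backs; the gripper's body (75 mm by 178 mm) begins 61 mm behind the grasp point.
Start: joints at [1.266, 0.423, 1.63, -0, 1.089, -0.019], TCP at [176.172, 599.641, 302.675] pointing down, gripper open.
Joint ranges: [-3, 3], [-0.9, 2.11], [0.09, 2.58], [-1.31, 4.45], [0.11, 2.69], [-2.54, 2.54]. Speed limits (rad/s): [2.39, 2.39, 3.01, 3.14, 3.14, 3.14].

INTERFACE

Orientations are given as a unit quaternion [x, y, z, w].
In Python, from station import env, set_gripper, viewer, workorder gives the robot as it stands. Calls block until the motion is done:
- env.reach(position, orientation): joint-space move of the TCP to a pose.
- env.move_l(position, rot=None, rate=150, f_stop=None): straight line of the TCP; rot=None keeps the orientation; rate is the mean speed in mm/s. With f_stop (N) it stops when the force on the tool has changed by that much, and returns True; else False.
- env.move_joints(angles): joint-space move.
- set_gripper(opening): finger opening in mm; the grip force is fixed at half the most; returns when the fingers have stopped.
- env.hold(seconds).
- env.ik(position, orientation): joint angles nearest the present ones, or None.
- env.read_state(): the state.
- viewer.camera(name): name is "scene" or "top"; returns the picture (420x560x3 uint8, blue, green, red); there is no depth.
- viewer.camera_params(name): a dict with "fx", "fy", "cx", "cy" (pixels), "dist" ([k1, k2, p1, p2, k3] as OpenCV has them; the pictures are not rectified), "pose" (4x4, takes a point from camera to world coordinates). Camera axes: x right, y up, looking along -z (the intrinsics and any distortion apply to the point x, -y, -z); pixel columns grow to the right and rows downward; lengths in mm; the calibration is good to about 2 mm. A picture is of the moment at which its call begins. camera_params takes no time and is no camera call.
A pose or a line that the arm cannot do raises env.IKError and nothing moves.
- workorder.sign_off(): hands the job in, once; it reports no verdict.
The state is a dict: "time_s": time; "qpos": joint angles; "dq": joint speeds; "tau": joint torques, N m; "tool_pos": TCP position; "orientation": TCP orientation; "force": force on the tool from outside, world axes, zero at the start; "wrist_torque": the same for the moment, N m; "width": finger opening in mm.
Only numpy, scipy, OpenCV 4.12 (cv2) and the standard library are available. Lean on these libraries where they do the work, as an engineer would, in place of code of your own. Each camera call takes 0.05 s, during which the arm holds its last target.

## Working session

There is one attempt and no reset: what is moved stays moved. The work goes in short steps, each a Python script; the robot and the scene stay as the last script left them, time stands still between calls to the robot, and variables do not carry over. Pictures are saved under pics/ and viewed, and the job is handed in when it is done.

```bash
mkdir -p pics; ls
python3 - <<'E'
from station import env, set_gripper, viewer, workorder
import cv2
for n in("scene","top"):
    cv2.imwrite(f"pics/{n}0.png",viewer.camera(n)); print(viewer.camera_params(n))
s=env.read_state();print(s['time_s'],s['tool_pos'],s['orientation'],s['force'],s['width'])
E
```

```text
pics
{'fx': 496.41354584351944, 'fy': 496.41354584351944, 'cx': 271.0013411468194, 'cy': 208.74281264911852, 'dist': array([-0.02303023,  0.        ,  0.        ,  0.        ,  0.        ]), 'pose': array([[ 8.60159846e-01, -3.86487580e-01,  3.32794816e-01,
         9.54789971e+02],
       [ 5.09854938e-01,  6.34770616e-01, -5.80615370e-01,
        -7.55363322e+02],
       [ 1.31522593e-02,  6.69099107e-01,  7.43056797e-01,
         9.37355073e+02],
       [ 0.00000000e+00,  0.00000000e+00,  0.00000000e+00,
         1.00000000e+00]])}
{'fx': 460.80128479442936, 'fy': 460.80128479442936, 'cx': 282.7459157640772, 'cy': 203.99512334304566, 'dist': array([-0.0237274,  0.       ,  0.       ,  0.       ,  0.       ]), 'pose': array([[-2.03165204e-02,  9.96123467e-01, -8.55878291e-02,
         4.54179782e+02],
       [-9.99649812e-01, -1.87872375e-02,  1.86357994e-02,
        -6.54427316e+01],
       [ 1.69555982e-02,  8.59364719e-02,  9.96156328e-01,
         1.17194302e+03],
       [ 0.00000000e+00,  0.00000000e+00,  0.00000000e+00,
         1.00000000e+00]])}
0.1 [176.0528478  599.30087594 302.00917914] [ 1.42416797e-01  9.89806561e-01 -6.44659041e-04 -1.10620837e-04] [-0.40351233 -0.05397631  0.35833039] 87.8078068909009
```

View pics/scene0.png

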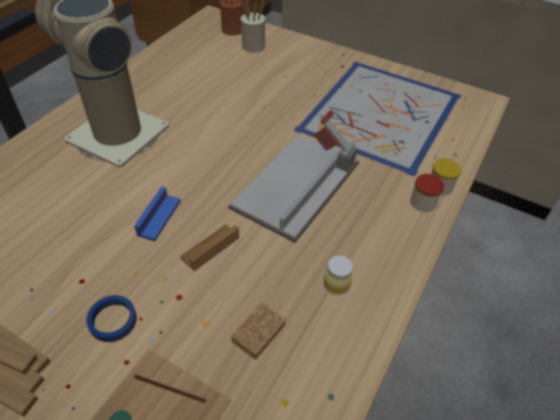

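View pics/top0.png

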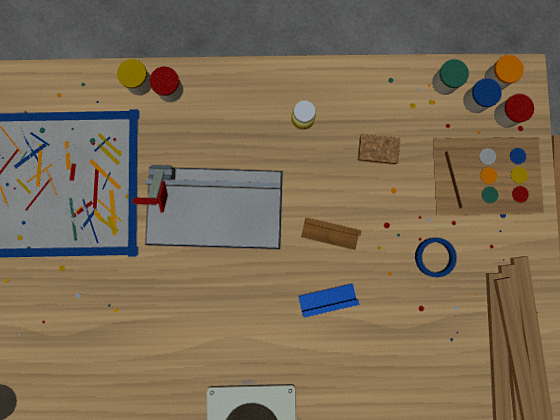

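Brown candidates in the top view: the L-shaped piece at (331,234), the long boards at (510,330) and the blue L at (328,300). The short brown L at (331,234) fits the moulding; the blue piece is excluded and the boards are too long. I'll confirm in a crop.

Run:
```python
import cv2, numpy as np
t=cv2.imread("pics/top0.png");s=cv2.imread("pics/scene0.png")
a=cv2.resize(t[205:260,290:372],None,fx=6,fy=6,interpolation=cv2.INTER_CUBIC)
b=cv2.resize(s[215:280,170:250],None,fx=6,fy=6,interpolation=cv2.INTER_CUBIC)
h=max(a.shape[0],b.shape[0]);im=np.zeros((h,a.shape[1]+b.shape[1],3),np.uint8)
im[:a.shape[0],:a.shape[1]]=a;im[:b.shape[0],a.shape[1]:]=b
cv2.imwrite("pics/c_m.png",cv2.resize(im,None,fx=.8,fy=.8))
cv2.imwrite("pics/c_j.png",cv2.resize(t[155:260,130:290],None,fx=5,fy=5,interpolation=cv2.INTER_CUBIC))
cv2.imwrite("pics/c_js.png",cv2.resize(s[100:240,225:370],None,fx=4,fy=4,interpolation=cv2.INTER_CUBIC))
```

```text
(no output)
```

View pics/c_m.png

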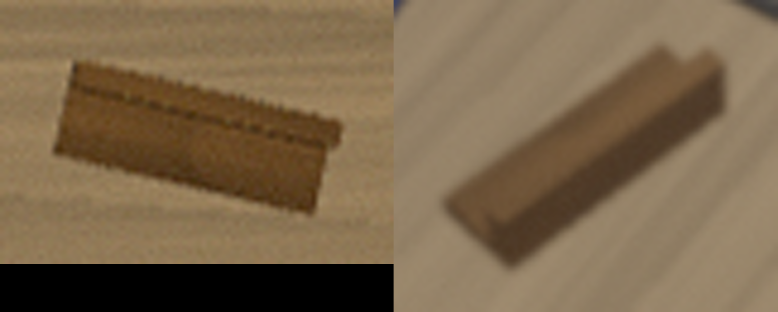

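View pics/c_j.png

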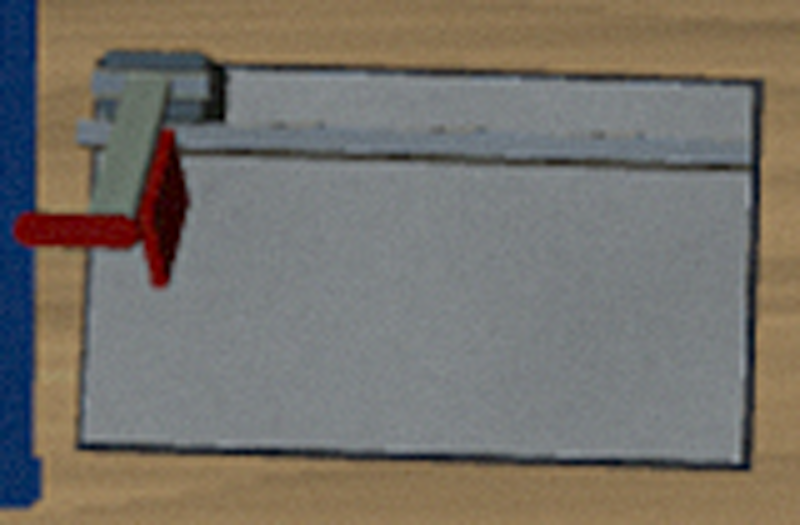

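View pics/c_js.png

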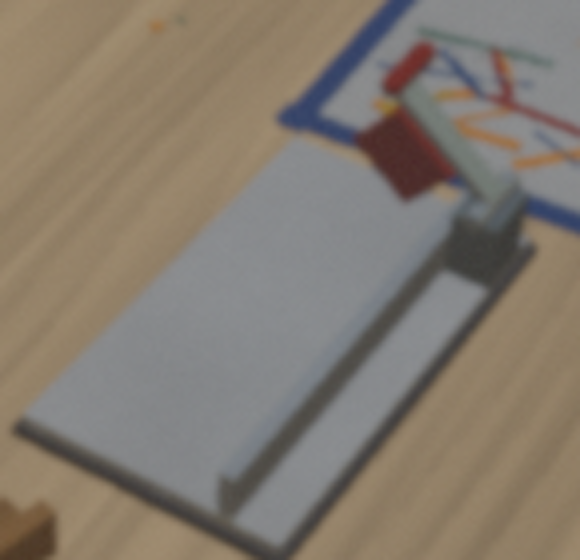

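The crop at top (331,234) shows a short brown L with its wall on the far (+x) side, so it is the moulding. The stop is raised, with its bar centre near (145.6,201) in top and (327.5,117) in scene. Next I measure.

```bash
cat > h.py <<'E'
import numpy as np, cv2
from station import env, set_gripper, viewer, workorder
from scipy.spatial.transform import Rotation as R
P={n:viewer.camera_params(n) for n in("scene","top")}
def ray(n,uv):
    p=P[n];K=np.array([[p['fx'],0,p['cx']],[0,p['fy'],p['cy']],[0,0,1.]])
    u=cv2.undistortPoints(np.array(uv,float).reshape(-1,1,2),K,np.array(p['dist'])).reshape(-1,2)
    d=np.c_[u[:,0],-u[:,1],-np.ones(len(u))]
    return p['pose'][:3,3],d@p['pose'][:3,:3].T
def onz(n,uv,z):
    o,d=ray(n,uv);return o+d*((z-o[2])/d[:,2])[:,None]
def tri(a,b):
    o1,d1=ray("top",[a]);o2,d2=ray("scene",[b]);A=np.c_[d1[0],-d2[0]]
    s=np.linalg.lstsq(A,o2-o1,rcond=None)[0]
    p,q=o1+s[0]*d1[0],o2+s[1]*d2[0];return (p+q)/2,np.linalg.norm(p-q)
def pix(n,X):
    p=P[n];M=np.linalg.inv(p['pose']);c=(M[:3,:3]@np.array(X,float).T).T+M[:3,3] if np.ndim(X)>1 else M[:3,:3]@np.array(X,float)+M[:3,3]
    c=np.atleast_2d(c)*[1,-1,-1];K=np.array([[p['fx'],0,p['cx']],[0,p['fy'],p['cy']],[0,0,1.]])
    return cv2.projectPoints(c,np.zeros(3),np.zeros(3),K,np.array(p['dist']))[0].reshape(-1,2)
def quat(yaw): # tool z down, tool y along jig/world dir (cos yaw, sin yaw)
    y=np.array([np.cos(yaw),np.sin(yaw),0]);z=np.array([0,0,-1.]);return R.from_matrix(np.c_[np.cross(y,z),y,z]).as_quat()
def fit(p):
    vx,vy,x,y=cv2.fitLine(p[:,:2].astype(np.float32),cv2.DIST_HUBER,0,.01,.01).ravel();return np.array([x,y]),np.array([vx,vy])
E
python3 - <<'E'
from h import *
t=cv2.imread("pics/top0.png");hsv=cv2.cvtColor(t,cv2.COLOR_BGR2HSV)
print("handle",tri((145.6,201),(327.5,117)))
# bed mask
m=((hsv[...,1]<50)&(hsv[...,2]>95)).astype(np.uint8)
fr=[(c,max(r for r in range(200,255) if m[r,c])+.5) for c in range(160,272,4)]
rt=[(max(c for c in range(220,290) if m[r,c])+.5,r) for r in range(195,243,3)]
for nm,l in(("front",fr),("right",rt)):
    c,d=fit(onz("top",l,18));print(nm,c,d)
# fence dark line profile
g=cv2.cvtColor(t,cv2.COLOR_BGR2GRAY)
for c in(180,210,240,270): print(c,[(r,int(g[r,c])) for r in range(176,193)])
# moulding
w=((hsv[...,0]>5)&(hsv[...,0]<20)&(hsv[...,1]>120)).astype(np.uint8);w[:210]=0;w[255:]=0;w[:,:295]=0;w[:,368:]=0
cs=max(cv2.findContours(w,0,cv2.CHAIN_APPROX_NONE)[0],key=cv2.contourArea)
print(cv2.minAreaRect(cs),cv2.boxPoints(cv2.minAreaRect(cs)).round(1).tolist(),hsv[232,310],hsv[215,340])
q=cv2.approxPolyDP(cs,2,True).reshape(-1,2);print(q.tolist())
E
```

```text
handle (array([556.72629801, 224.42574886, 136.13650501]), np.float64(2.2749925381237404))
front [453.6218  84.9082] [0.05008576 0.9987449 ]
right [513.5991   -76.332825] [ 0.9988603  -0.04773001]
180 [(176, 128), (177, 128), (178, 123), (179, 125), (180, 117), (181, 108), (182, 118), (183, 116), (184, 96), (185, 48), (186, 101), (187, 132), (188, 125), (189, 123), (190, 129), (191, 125), (192, 124)]
210 [(176, 126), (177, 130), (178, 128), (179, 131), (180, 132), (181, 121), (182, 113), (183, 115), (184, 118), (185, 89), (186, 34), (187, 104), (188, 135), (189, 131), (190, 131), (191, 131), (192, 130)]
240 [(176, 131), (177, 131), (178, 131), (179, 135), (180, 134), (181, 122), (182, 119), (183, 118), (184, 115), (185, 125), (186, 87), (187, 36), (188, 103), (189, 134), (190, 127), (191, 130), (192, 130)]
270 [(176, 126), (177, 125), (178, 123), (179, 128), (180, 128), (181, 130), (182, 121), (183, 115), (184, 115), (185, 111), (186, 122), (187, 91), (188, 55), (189, 106), (190, 130), (191, 126), (192, 124)]
((330.8597717285156, 233.21014404296875), (57.98173522949219, 21.58664894104004), 13.736268043518066) [[300.1000061035156, 236.8000030517578], [305.29998779296875, 215.8000030517578], [361.6000061035156, 229.60000610351562], [356.5, 250.60000610351562]] [ 16 167  99] [ 19  98 138]
[[305, 219], [302, 237], [355, 249], [360, 230], [312, 218]]
```

```bash
cat >> h.py <<'E'
YJ=-0.049; EX=np.array([np.cos(YJ),np.sin(YJ)]);EY=np.array([-np.sin(YJ),np.cos(YJ)])
O=538.9*EX+113.9*EY
def j2w(x,y,z): return np.r_[O+x*EX+y*EY,z]
def w2j(p): p=np.atleast_2d(p);return np.c_[(p[:,:2]-O)@EX,(p[:,:2]-O)@EY,p[:,2]]
def bestq(pos,yaw):
    b=None
    for k in(0,np.pi):
        q=quat(yaw+k);s=env.ik(pos,q)
        if s is not None and (b is None or abs(s[5])<abs(b[0])): b=(s[5],q,s)
    return b
E
python3 - <<'E'
from h import *
for c,a,b in((180,184.25,185.8),(210,185.17,186.78),(240,186.15,187.78),(265,187,188.5)):
    print(c,w2j(onz("top",[(c,a)],56)).round(1),w2j(onz("top",[(c,b)],18)).round(1))
p=j2w(83-77,138,136+8+25+80)
print(bestq(p,np.pi/2+YJ), env.read_state()['qpos'])
E
```

```text
180 [[55.4 78.2 56. ]] [[56.2 86.  18. ]]
210 [[55.4  5.2 56. ]] [[56.  10.6 18. ]]
240 [[ 55.2 -67.8  56. ]] [[ 55.7 -64.9  18. ]]
265 [[  55.  -128.7   56. ]] [[  55.8 -127.9   18. ]]
(np.float64(-1.1575963789083823), array([0.02449755, 0.99969989, 0.        , 0.        ]), array([ 3.64199948e-01,  4.52314828e-01,  1.72543622e+00, -4.44089210e-16,
        9.63841604e-01, -1.15759638e+00])) [ 1.26601421e+00  4.23735957e-01  1.63058290e+00  1.19027610e-05
  1.08858191e+00 -1.89822362e-02]
```

The fence face sits at jig x ≈ 55.6 and is parallel to the bed edges. Handle height and hinge geometry agree with the stated sizes (θ ≈ 0.67). Now I swing the stop down.

Run:
```python
from h import *
set_gripper(0)
def tip(a,dz=0): return j2w(83-102*np.cos(a)-3,136,70+102*np.sin(a)+8+dz+80)
q=quat(np.pi/2+YJ)
env.reach(tip(.71,40),q)
f0=env.read_state()['force'];print(f0)
print(env.move_l(tip(.72,-2),rate=60,f_stop=4),env.read_state()['tool_pos'])
for a in np.arange(.66,.03,-.1):
    env.move_l(tip(a,-1),rate=100)
    f=env.read_state()['force']-f0;print(round(a,2),f.round(1))
print(env.move_l(tip(.039,-6),rate=30,f_stop=15))
s=env.read_state();print(s['force']-f0,s['tool_pos'],s['time_s'])
```

```text
[-0.82187889  0.59899359 -0.03752158]
False [554.13853743 223.0622125  223.3542416 ]
0.66 [0.8 0.8 0.1]
0.56 [ 0.9 -0.   0.2]
0.46 [ 1.3  0.2 -0. ]
0.36 [ 0.4 -1.   0.3]
0.26 [0.5 0.1 0.2]
0.16 [ 1.3 -0.7  0.1]
0.06 [ 1.1 -1.   0.6]
True
[-2.40127411 -2.1677749  12.41680322] [529.0322559  224.41611336 161.53995966] 6.175
```

Run:
```python
from h import *
p=env.read_state()['tool_pos']; env.move_l(p+[0,0,60],rate=200)
m=np.array([480,-190,260.]); env.reach(m,quat(np.pi/2+YJ))
for n in("scene","top"): cv2.imwrite(f"pics/{n}1.png",viewer.camera(n))
t=cv2.imread("pics/top1.png");s=cv2.imread("pics/scene1.png")
cv2.imwrite("pics/c_j1.png",cv2.resize(t[155:235,130:230],None,fx=7,fy=7,interpolation=cv2.INTER_CUBIC))
cv2.imwrite("pics/c_js1.png",cv2.resize(s[100:200,275:375],None,fx=5,fy=5,interpolation=cv2.INTER_CUBIC))
```

```text
(no output)
```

View pics/c_j1.png

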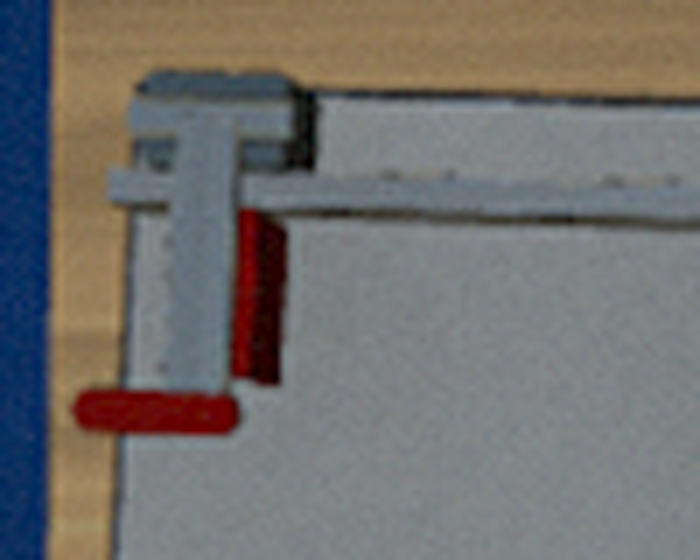

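View pics/c_js1.png

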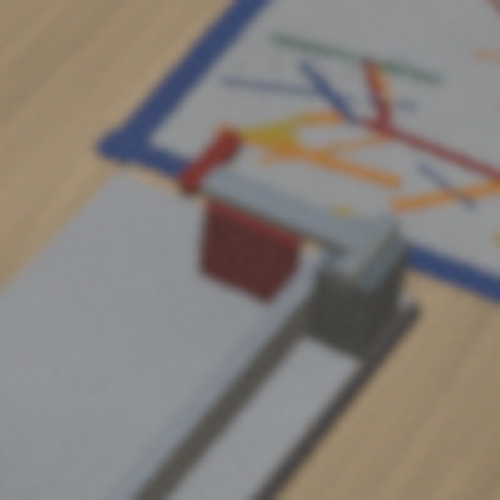

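The crops show the stop level: bar at top ≈ (152,213), blade below the arm, and nothing else disturbed. Next I measure the blade face and the moulding.

Run:
```python
from h import *
t=cv2.imread("pics/top0.png").astype(float)
print("blade top",w2j(onz("top",[(166.4,190),(165.2,207)],72)).round(1),"bottom",w2j(onz("top",[(170.7,190),(170,207)],21)).round(1))
t1=cv2.imread("pics/top1.png")
print("bar",w2j(onz("top",[((75+240)/14+130-.5,411/7+155-.5)],74)).round(1))
hsv=cv2.cvtColor(t.astype(np.uint8),cv2.COLOR_BGR2HSV)
w=(hsv[...,1]>130)&(hsv[...,2]<128)
lo=[(c,max(r for r in range(215,256) if w[r,c])+.5) for c in range(305,353,3)]
up=[(c,min(r for r in range(212,250) if w[r,c])-.5) for c in range(310,356,3)]
a,d=fit(onz("top",lo,12));b,e=fit(onz("top",up,40))
print("ledge edge",a,d,"wall outer top",b,e)
d=d if d[1]>0 else -d; e=e if e[1]>0 else -e
print("yaw",np.arctan2(-d[0],d[1]),np.arctan2(-e[0],e[1]))
yaw=np.arctan2(-d[0],d[1]);ex=np.array([np.cos(yaw),np.sin(yaw)]);ey=np.array([-ex[1],ex[0]])
print("width",(b-a)@ex)
lf=[(min(c for c in range(295,320) if w[r,c])-.5,r) for r in range(222,235)]
rg=[(max(c for c in range(340,368) if w[r,c])+.5,r) for r in range(238,247)]
rw=[(max(c for c in range(340,368) if w[r,c])+.5,r) for r in range(231,234)]
L=(onz("top",lf,0)[:,:2]@ey);Rr=(onz("top",rg,12)[:,:2]@ey);W=(onz("top",rw,40)[:,:2]@ey)
print(L.round(1),Rr.round(1),W.round(1))
y0=(np.median(L)+np.median(Rr))/2;x0=((a@ex+25)+(b@ex-25))/2
print("centre",x0*ex+y0*ey, "len",np.median(L)-np.median(Rr))
```

```text
blade top [[ 38.6 106.7  72. ]
 [ -2.3 107.5  72. ]] bottom [[ 44.5 108.2  21. ]
 [  1.7 107.8  21. ]]
bar [[-18.2 137.6  74. ]]
ledge edge [ 451.66412 -205.1584 ] [0.25173903 0.96779513] wall outer top [ 498.18683 -222.14497] [0.24996342 0.9682553 ]
yaw -0.25447676 -0.25264248
width 49.300632
[ -9.4  -7.5  -8.1  -8.7  -9.3  -7.4  -8.   -8.5  -9.1  -7.2 -10.3  -8.4
  -9. ] [-148.1 -148.6 -146.7 -147.2 -147.8 -148.3 -146.4 -147.  -147.5] [-149.1 -147.2 -147.8]
centre [ 477.23534128 -204.77152862] len 138.99404939872076
```

Moulding measures 49.3 × 139 mm with yaw −0.254, which fits. The corner is at jig (55.6, 107.6, 18). Now the grasp.

Run:
```python
from h import *
yaw=-.2535;ex=np.array([np.cos(yaw),np.sin(yaw)])
g=np.array([477.2,-204.8])+18*ex
p=np.r_[g,16+80+70.]
k,q,_=bestq(p,yaw);print("j6",k)
set_gripper(50)
env.reach(p,q)
print(env.move_l(np.r_[g,96.],rate=100,f_stop=8),env.read_state()['tool_pos'])
set_gripper(0);print(env.read_state()['width'])
env.move_l(np.r_[g,96+70.],rate=120)
s=env.read_state();print(s['width'],s['tool_pos'],s['force'],s['time_s'])
for n in("scene","top"): cv2.imwrite(f"pics/{n}2.png",viewer.camera(n))
t=cv2.imread("pics/scene2.png");cv2.imwrite("pics/c_g.png",cv2.resize(t[130:290,130:290],None,fx=3.5,fy=3.5,interpolation=cv2.INTER_CUBIC))
```

```text
j6 -0.16898458563897112
False [ 494.9121287  -209.42943327   96.27166808]
14.038608881496357
13.843033621341139 [ 494.23675341 -209.14742906  165.61588184] [-0.55433135  0.31141109 -2.80236797] 12.9583
```

View pics/c_g.png

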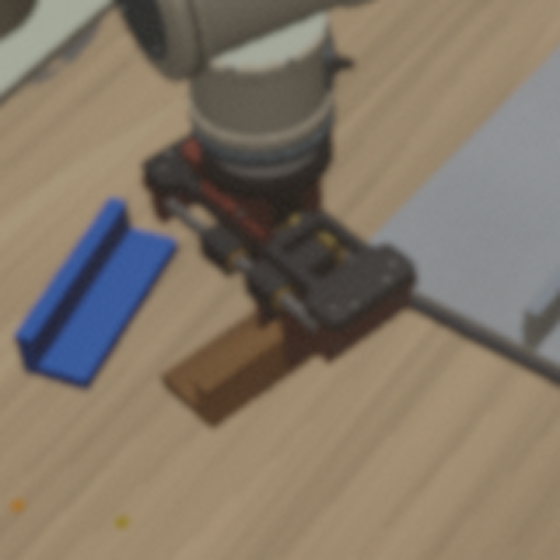

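The moulding is held level between the fingers at 14 mm width. Carry it over and set it on the bed, clear of the fence, then slide it to the stop.

Run:
```python
from h import *
cx,cy=55.6,107.6
wx=cx-7-28   # wall centre x, 28 mm off fence
wy=cy-70-14
p=j2w(wx,wy,190); k,q,_=bestq(p,YJ);print("j6",k)
c=env.read_state()['tool_pos']; env.move_l(np.r_[c[:2],190],rate=150)
env.reach(p,q)
env.move_l(j2w(wx,wy,96+18+8),rate=120)
f0=env.read_state()['force'];print(f0)
print(env.move_l(j2w(wx,wy,96+18-5),rate=20,f_stop=4))
s=env.read_state();print(s['tool_pos'],w2j(s['tool_pos']),s['force']-f0)
z=s['tool_pos'][2]
env.move_l(j2w(wx,wy,z+.4),rate=20);f1=env.read_state()['force'];print(f1-f0)
print(env.move_l(j2w(wx,wy+24,z+.4),rate=25,f_stop=5))
s=env.read_state();print(w2j(s['tool_pos']),(s['force']-f1)[:2]@np.c_[EX,EY],s['force']-f1,s['width'],s['time_s'])
for n in("scene","top"): cv2.imwrite(f"pics/{n}3.png",viewer.camera(n))
t=cv2.imread("pics/scene3.png");cv2.imwrite("pics/c_p.png",cv2.resize(t[80:240,225:385],None,fx=3.5,fy=3.5,interpolation=cv2.INTER_CUBIC))
```

```text
j6 0.2203236418047574
[-0.26001735 -0.15131646 -1.27712768]
True
[565.83670015 110.04342477 113.96930739] [[ 20.86757877  23.72624869 113.96930739]] [ 4.16636865e-03 -8.51381456e-01  4.23454038e+00]
[ 0.03258376  0.8940504  -1.01012485]
True
[[ 20.30648426  37.82117586 113.98250318]] [ 0.97494471 -4.69086094] [ 0.7440143  -4.73298386  4.13503899] 14.116526434105651 16.6833
```

View pics/c_p.png

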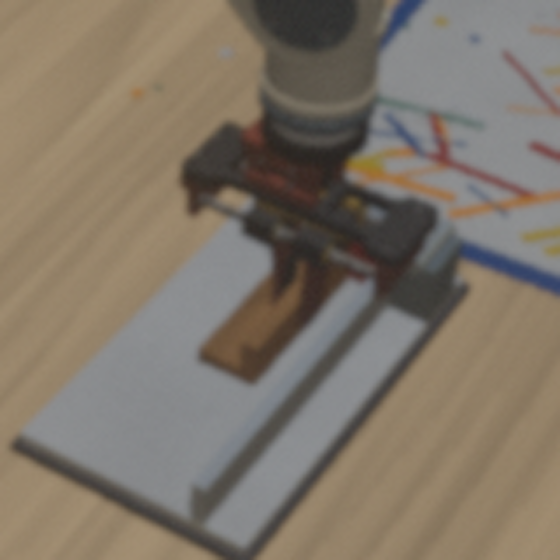

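The moulding is flat on the bed with its end against the stop: contact at y 37.8 where 37.6 was predicted, and bed height matches. Now release it, turn the tool 90° and push the wall into the fence from the ledge side.

Run:
```python
from h import *
set_gripper(28)
s=env.read_state();c=s['tool_pos']
env.move_l(c+[0,0,70],rate=150)
q=quat(np.pi/2+YJ)
x0,y0=-3,36
k=env.ik(j2w(x0,y0,185),q);print(k)
env.reach(j2w(x0,y0,185),q)
set_gripper(40)
t=viewer.camera("scene");cv2.imwrite("pics/scene4.png",t);cv2.imwrite("pics/c_q.png",cv2.resize(t[80:240,225:385],None,fx=3.5,fy=3.5,interpolation=cv2.INTER_CUBIC))
cv2.imwrite("pics/top4.png",viewer.camera("top"))
print(env.move_l(j2w(x0,y0,80+18+12+3),rate=80,f_stop=6))
s=env.read_state();f0=s['force'];print(w2j(s['tool_pos']),f0)
print(env.move_l(j2w(x0+42,y0+3,113),rate=25,f_stop=7))
s=env.read_state();print(w2j(s['tool_pos']),(s['force']-f0)[:2]@np.c_[EX,EY],s['force']-f0,s['time_s'])
t=viewer.camera("scene");cv2.imwrite("pics/scene5.png",t);cv2.imwrite("pics/c_r.png",cv2.resize(t[80:240,225:385],None,fx=3.5,fy=3.5,interpolation=cv2.INTER_CUBIC))
cv2.imwrite("pics/top5.png",viewer.camera("top"))
```

```text
[ 2.02359237e-01  4.88893683e-01  1.85769212e+00 -4.44089210e-16
  7.95006850e-01 -1.31943709e+00]
False
[[ -2.68575678  36.08461226 113.3627833 ]] [-0.20278804  0.28682384  0.09559321]
True
[[ 30.24155726  38.27676068 112.50171735]] [ 0.60205602 -0.2275617 ] [ 0.59018734 -0.25677751 -0.60946938] 22.0583
```

View pics/c_q.png

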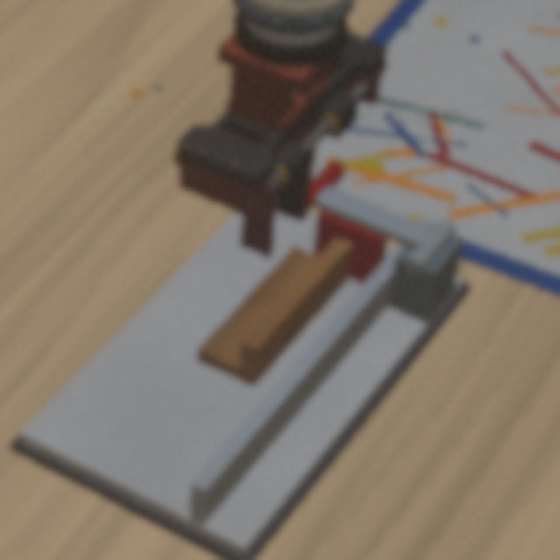

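View pics/c_r.png

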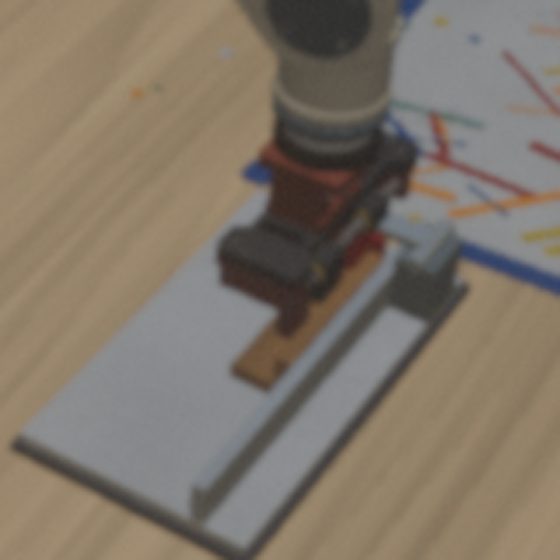

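Finger front is at x ≈ 40.2 and the wall is nearly at the fence; the stop tripped on the impact. Next I build up the diagonal push gently with force feedback.

```bash
cat >> h.py <<'E'
def F(f0):
    v=[]
    for _ in range(4): env.hold(.05);v.append(env.read_state()['force']-f0)
    v=np.mean(v,0);return np.array([v[:2]@EX,v[:2]@EY,v[2]])
E
python3 - <<'E'
from h import *
f0=np.array([-.2,.29,.1])
s=env.read_state();c=w2j(s['tool_pos'])[0];T=c.copy()
print(env.move_l(j2w(T[0]+5,T[1]+.5,T[2]),rate=8,f_stop=5))
c=w2j(env.read_state()['tool_pos'])[0];print(c,F(f0))
print(env.move_l(j2w(c[0]+.2,c[1],c[2]-5),rate=10,f_stop=6))
c=w2j(env.read_state()['tool_pos'])[0];print(c,F(f0),env.read_state()['time_s'])
E
```

```text
True
[ 30.43218036  38.12339097 111.62570575] [ 0.06044087 -0.29130448  0.28418179]
True
[ 30.27686721  38.09002139 110.39984407] [-0.7287199  -0.14398533  5.72280094] 23.2417
```

Run:
```python
from h import *
f0=np.array([-.2,.29,.1])
c=w2j(env.read_state()['tool_pos'])[0];T=c.copy()
for i in range(14):
    T[0]+=.4
    env.move_l(j2w(*T),rate=10)
    f=F(f0);c=w2j(env.read_state()['tool_pos'])[0];print(T.round(2),c.round(2),f.round(2))
    if -f[0]>4 or f[2]>14: break
print(env.read_state()['time_s'])
t=viewer.camera("top");cv2.imwrite("pics/top6.png",t)
cv2.imwrite("pics/c_t6.png",cv2.resize(t[155:235,130:250],None,fx=6,fy=6,interpolation=cv2.INTER_CUBIC))
```

```text
[ 30.67  38.07 110.39] [ 30.81  38.11 110.44] [ 0.33 -0.33  2.87]
[ 31.07  38.07 110.39] [ 30.89  38.11 110.42] [-2.02  0.54  5.06]
[ 31.47  38.07 110.39] [ 30.93  38.1  110.39] [-3.72  0.27  5.94]
[ 31.87  38.07 110.39] [ 31.02  38.1  110.42] [-4.88  0.96  7.49]
25.0417
```

View pics/c_t6.png

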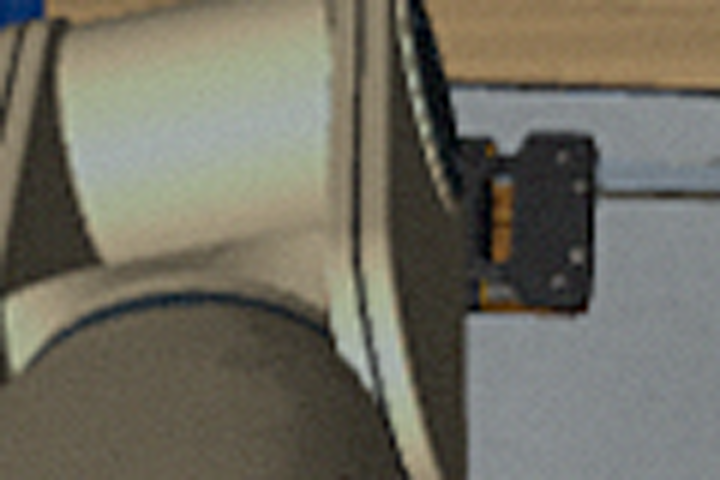

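The x force rises with no further motion, so the wall is on the fence. The arm hides the end of the moulding in the top view. I check the y seat via the −y end in the scene view.

Run:
```python
from h import *
t=viewer.camera("scene");cv2.imwrite("pics/scene6.png",t)
cx,cy=55.2,107.6
pts=[j2w(cx-50,cy-140,18),j2w(cx-50,cy-140,30),j2w(cx-14,cy-140,30),j2w(cx-14,cy-140,58),j2w(cx,cy-140,58),j2w(cx-14,cy,58)]
px=pix("scene",np.array(pts));print(px.round(1).tolist())
x0,y0,k=275,110,7
for im,o in((t,"c_s6"),(cv2.imread("pics/scene4.png"),"c_s4")):
    a=cv2.resize(im[y0:y0+85,x0:x0+75],None,fx=k,fy=k,interpolation=cv2.INTER_CUBIC)
    if o=="c_s6":
        for u,v in px: cv2.circle(a,(int((u-x0+.5)*k),int((v-y0+.5)*k)),3,(0,255,0),1)
    cv2.imwrite(f"pics/{o}.png",a)
```

```text
[[290.5, 187.0], [290.7, 183.7], [302.6, 189.3], [303.3, 181.6], [308.1, 183.8], [330.3, 150.9]]
```

View pics/c_s6.png

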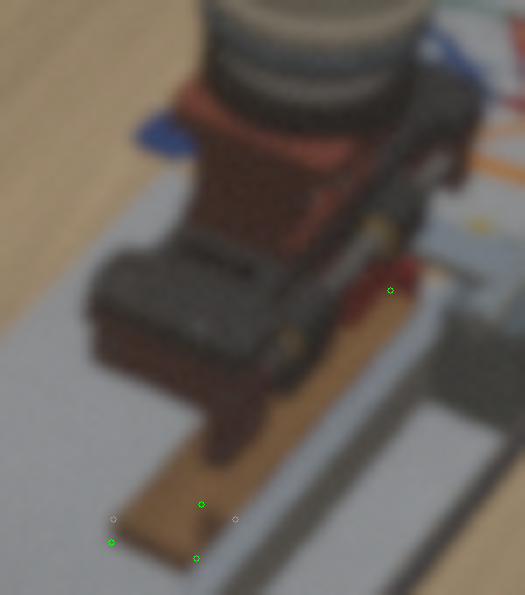

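Run:
```python
from h import *
k=12
out=[]
for f,cx,cy,x0,y0 in(("scene4",27.3,107.6,272,160),("scene6",55.2,107.6,280,160)):
    t=cv2.imread(f"pics/{f}.png")
    P_=[(cx-50,cy-140,18),(cx-50,cy-140,30),(cx-14,cy-140,30),(cx-14,cy-140,58),(cx,cy-140,58),(cx,cy-140,18)]
    px=pix("scene",np.array([j2w(*p) for p in P_]))
    a=cv2.resize(t[y0:y0+42,x0:x0+33],None,fx=k,fy=k,interpolation=cv2.INTER_CUBIC)
    a=cv2.convertScaleAbs(a,alpha=1.6)
    for u,v in px: cv2.circle(a,(int((u-x0+.5)*k),int((v-y0+.5)*k)),3,(0,255,0),1)
    out.append(a)
cv2.imwrite("pics/cmp.png",np.hstack(out))
```

```text
(no output)
```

View pics/cmp.png

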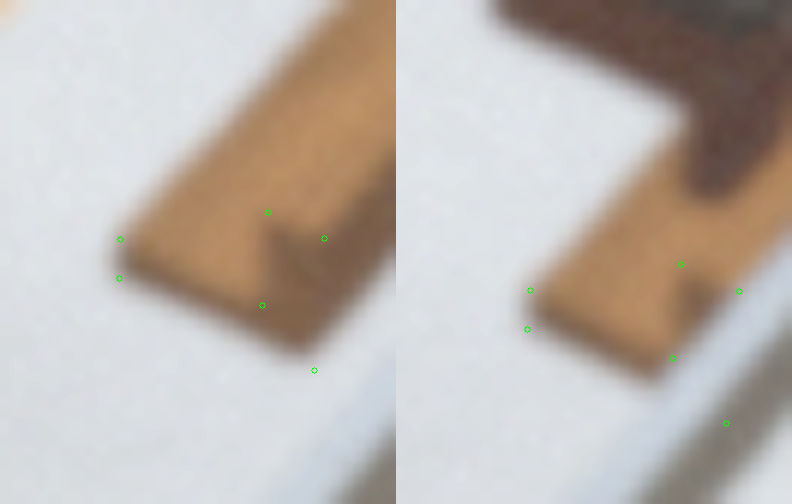

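Offsets between predicted and observed corners are the same in both views (≈(−1,+10) crop px, under 0.5 mm apart). In the left view the moulding was at the stop by contact, so it is still butted. Now I raise the push to ~10 N each way.

Run:
```python
from h import *
f0=np.array([-.2,.29,.1])
T=np.array([31.87,38.07,110.39])
for i in range(25):
    f=F(f0);c=w2j(env.read_state()['tool_pos'])[0];print(T.round(2),c.round(2),f.round(2))
    ex,ez=10+f[0],10-f[2]
    if abs(ex)<.8 and abs(ez)<.8: break
    T[0]+=np.clip(ex*.12,-.4,.4); T[2]-=np.clip(ez*.06,-.2,.2)
    env.move_l(j2w(*T),rate=10)
env.hold(.6);print(F(f0),env.read_state()['time_s'],w2j(env.read_state()['tool_pos']))
t=viewer.camera("scene");cv2.imwrite("pics/scene7.png",t)
a=cv2.resize(t[160:202,280:313],None,fx=12,fy=12,interpolation=cv2.INTER_CUBIC)
b=cv2.resize(cv2.imread("pics/scene6.png")[160:202,280:313],None,fx=12,fy=12,interpolation=cv2.INTER_CUBIC)
cv2.imwrite("pics/cmp7.png",np.hstack([cv2.convertScaleAbs(b,alpha=1.6),cv2.convertScaleAbs(a,alpha=1.6)]))
cv2.imwrite("pics/c_s7.png",cv2.resize(t[80:240,225:385],None,fx=3.5,fy=3.5,interpolation=cv2.INTER_CUBIC))
```

```text
[ 31.87  38.07 110.39] [ 31.03  38.11 110.41] [-4.11  0.76  7.27]
[ 32.27  38.07 110.23] [ 31.09  38.12 110.39] [-6.32  0.81 10.  ]
[ 32.67  38.07 110.23] [ 31.15  38.12 110.39] [-7.82  0.93 11.58]
[ 32.93  38.07 110.32] [ 31.19  38.12 110.41] [-8.88  1.29 11.49]
[ 33.07  38.07 110.41] [ 31.19  38.11 110.4 ] [-8.61  1.11 10.79]
[ 33.23  38.07 110.46] [ 31.2   38.09 110.39] [-8.95  0.91 10.95]
[ 33.36  38.07 110.51] [ 31.24  38.11 110.4 ] [-9.34  0.94 10.63]
[-9.41034284  1.32158845 10.89291403] 28.8417 [[ 31.23939082  38.11368766 110.42111979]]
```

View pics/cmp7.png

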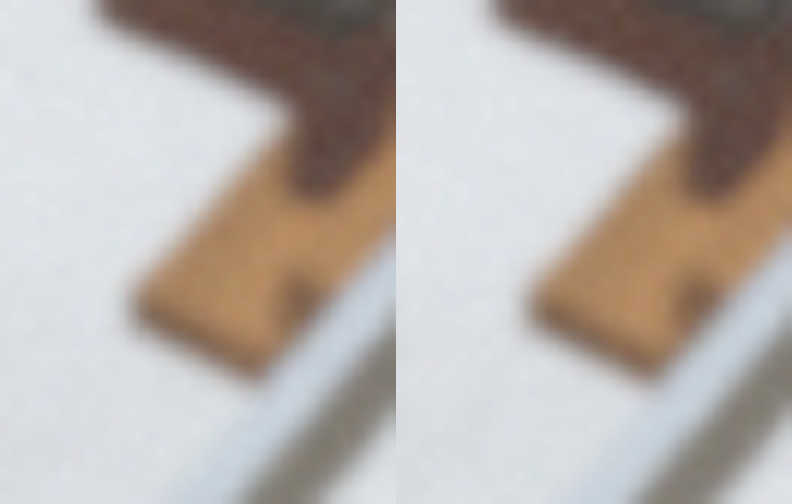

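View pics/scene7.png

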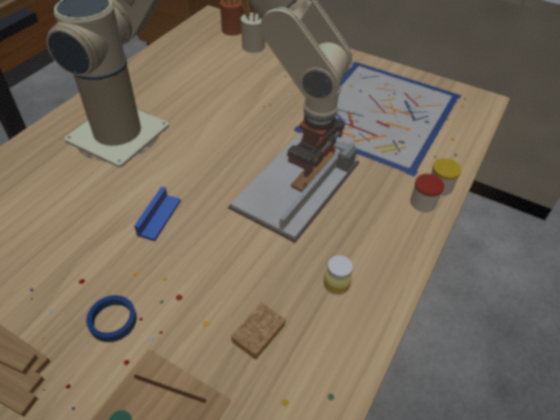

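The moulding has not shifted (end corner at (135,305) in both crops), the stop is level, and the jar, tape and sander are where they started. The push is steady at 9.4 N into the fence and 10.9 N down. Handing in.

Run:
```python
from h import *
print(F(np.array([-.2,.29,.1])))
workorder.sign_off()
s=env.read_state();print(s['time_s'])
```

```text
[-9.40341879  1.35893178 10.50211976]
the job is handed in; nothing more can be done
the job is handed in; nothing more can be done
```

I swung the flip stop down first. I then set the moulding on the bed, slid it to the stop, pushed its wall into the fence from the ledge side, and handed the job in at about 29 s while still pushing.

**Last checks**
- **Push:** 9.4 N into the fence and 10.5 N down, steady, with no motion between readings.
- **Fence:** the finger position puts the wall's outer side at jig x 55.2 mm. I measured the fence face at 55.6 mm in the images.
- **Stop:** the end was butted by contact at the expected spot. After the slide to the fence, its far-end corner in the scene view had shifted by less than about 0.5 mm along the fence. The arm looked level in the crop taken after I lowered it.
- **Jar, tape roll and sanding block:** they look unmoved in the last picture.

**Not confirmed or in disagreement**
- **Stop end hidden:** the arm blocked the top view of the stop end, so the seating there rests on the scene view and the contact forces.
- **Scene view offset:** predicted corners sat about 1 px (about 1–2 mm) off in the scene view, within its calibration error. I used that view only for comparison.
- **False force stops:** the force stop tripped twice on the way to the fence with almost no load left, so I built up the final push in small force-checked steps instead.

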